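# Load a tube rack into the gated holding bay and latch the gate

### The job

Put the rack of capped sample tubes into the holding bay: lift the latch bar clear of its catch, swing the gate wide open, and run the rack in under the slotted hood until it stands fully home against the back stop. Then swing the gate shut without slamming it, so that the latch bar drops all the way down behind its catch. Keep the rack upright and leave the other things on the bench where they stand.

Things in the scene. Friction and masses are not known exactly. Their poses are not given: they have to be found in the camera images.
- bay: Holding bay, fixed on the bench: a straight lane 84 mm wide between cream sheet walls 118 mm high (from y = 38 mm), the bench its floor, no sill. Origin: on the bench in the middle of the gate line. +y runs into the bay, +x towards the hinge post, z up. Posts 20 x 24 mm, 115 mm high, at x = -80 (latch post) and +88 mm (hinge post).
- lane_mouth (a point): Point on the bench at the start of the lane, y = 42 mm of the bay's frame: in front of it flared guide plates, 60 mm high, narrow from 124 mm apart at y = 12 mm to the lane's 84 mm.
- back_stop (a point): Point on the bench at the middle of the back stop's face, which closes the lane at y = 220 mm of the bay's frame. From y = 100 mm to here a hood covers the lane, underside 118 mm and top 126 mm above the bench, with a slot 40 mm wide along its middle, open to the front, for the rack's handle; in front of it the lane is open above.
- gate_hinge (a point): Point on the gate's vertical hinge axis: x = +68, y = 0, z = 60 mm of the bay's frame. It is fixed to the bay.
- catch (a point): Middle of the catch's notch on the latch post, where the bar's nose lies when latched: x = -80, y = -11, z = 90 mm of the bay's frame. On its outer side (-y) a lip rises to z = 100 mm, then a ramp slopes down outwards to z = 78 mm. The nose must rise 15 mm (0.11 rad) to clear the lip. Shut with the bar hanging free, the gate latches itself: the nose rides up the ramp and drops in.
- gate (a joint): Gate angle, rad: 0 shut (gate along the bay's -x from the hinge), growing as its free end swings out towards the bay's -y (counter-clockwise from above), stop at 1.9; 1.57 is square to the gate line. A grid of steel rods 136 mm wide, 13 to 108 mm above the bench, 0.5 kg; light friction (0.04 N m), it stays where left. The bar in its catch keeps it shut.
- gate_handle (a point): Middle of the gate's own handle: a 10 mm round steel bar, 40 mm long along the gate, on two uprights above the gate's top rail; in the gate's plane, 62 mm from the hinge axis, 150 mm above the bench. It turns with the gate. By it the gate can be swung without touching the latch bar; fingers pressed against the bar keep it from rising.
- latch (a joint): Angle of the latch bar, rad: 0 fully down (level), growing as its free end rises, stop at 0.6. Flat steel bar 6 x 18 mm, 0.14 kg, along the gate's outer face, no spring: it falls by its own weight. Its nose, a 10 mm round pin, ends 148 mm from the pivot, beyond the gate's free edge.
- latch_pivot (a point): Pivot of the latch bar on the gate, 92 mm above the bench; with the gate shut it is at x = +50, y = -11 mm of the bay's frame (18 mm along the gate from the hinge axis, 11 mm out of the gate's outer face). The pivot's axis is square to the gate. The point turns with the gate: its -x points along the gate to the free end, -y out of the outer face.
- lift_tab (a point): Middle of the lift tab, to be pinched from above: a black upright sleeve on the bar, 12 mm thick (square to the gate) x 18 mm (along it) x 42 mm high. With the bar down it is 98 mm from the pivot towards the free end and 50 mm above it, so 142 mm above the bench; its underside is 13 mm above the gate's top. The point turns with bar and gate.
- rack: Steel rack of fifteen white-capped tubes, loose, about 0.55 kg, on the bench: base 72 mm wide (x) x 150 mm long (y), caps up to 105 mm high, so it can pass under the hood raised by up to about 10 mm, its handle in the slot. Either end may go in first. Origin: centre of its underside. Fully home its origin is in the middle of the lane at y = 145 mm of the bay's frame.
- rack_handle (a point): Middle of the rack's carrying handle: a steel bar 12 mm wide (x), 14 mm high and 142 mm long (along the rack's y), above the rack's origin and centre of mass, its middle 160 mm above the rack's underside, on two end posts 8 mm thick.
- bottle: Bystander: plastic bottle with a blue cap, 66 mm across, 130 mm high; origin at the centre of its underside.
- beaker: Bystander: empty glass beaker, 72 mm across, 90 mm high; origin at the centre of its underside.
- empty_rack: Bystander: low white plastic tube rack without tubes, 70 x 160 x 56 mm; origin at the centre of its underside.
- timer: Bystander: black bench timer, 70 x 110 x 22 mm; origin at the centre of its underside.

How it is judged:
On the way, in this order (a step that is already met when the one before it is completed fails the run):
1. the latch bar is lifted clear of its catch with the gate still shut (value of joint latch above 0.115 rad and value of joint gate below 0.06 rad), for 0.1 s.
2. the gate is swung wide open (1.25 rad or more) (value of joint gate above 1.25 rad), for 0.1 s.
3. the rack stands fully home in the bay, within 10 mm of the back stop (y of rack in the frame of bay above 0.135 m and x of rack in the frame of bay between -0.012 and 0.012 m and angle between rack's own z axis and vertical below 0.06 rad), for 0.2 s.
At the end, for the whole second after the job is handed in: The rack stands upright on the bench in the bay's lane, within 10 mm of the back stop; the gate is shut (within 0.035 rad) and the latch bar is fully down (within 0.035 rad) behind its catch; all at rest (all of step 3 and value of joint each of gate, latch below 0.035 rad and height (world z) of rack below 0.006 m and linear speed of rack below 0.02 m/s); the robot touches nothing.
It fails at once if the gate slams: it comes shut (last 0.15 rad) faster than 3.5 rad/s (value of joint gate below 0.15 rad and velocity of joint gate below -3.5 rad/s).
It fails at once if the rack is tipped by more than 0.35 rad (angle between rack's own z axis and vertical above 0.35 rad).
It fails at once if a bystander is moved by more than 30 mm (distance of any of bottle, beaker, empty_rack, timer from where it was at the start of the episode above 0.03 m).
It also fails if it takes over 72 s, if anything falls off the work surface, if the arm or the gripper's body presses on something with over 40 N, if the wrist force passes 120 N, or if a joint passes its speed limit or range.

### The arm

A 6-joint arm with a two-finger parallel gripper is mounted at the origin on the work surface. World frame = base frame: x ahead of the robot, y to its left, z up, the work surface at z = 0. Lengths are in m, angles in rad, forces in N, time in s.
With the tool pointing down it reaches from about 0.35 to 0.775 m from the base axis. Payload 5.5 kg.
Tool frame: the origin (TCP) lies at the very end of the fingers, on their centre line; the grasp point (between the pads) lies 19 mm behind it (env.grip_point_offset is the distance from the TCP to the grasp point, in m); z points along the fingers, y is the line along which they close (so a half turn about z gives the same grasp; the last joint's range is limited). The gripper opens to 85 mm and grips with 20 to 120 N. Pads are 22 mm wide; open, the fingers measure 114 mm over their backs; the gripper's body (76 mm by 85 mm) begins 54 mm behind the grasp point. The pads swing forward as they close: fully open they stand 13 mm farther back than shut.
Start: joints at [1.006, 0.313, 0.046, 1.304, 0, 1.431], TCP at [0.237, 0.524, 0.231] pointing down, gripper open.
Joint ranges: [-2.76, 2.76], [-0.86, 1.69], [-1.03, 1.26], [-2.2, 2.34], [-1.47, 1.5], [-3.14, 3.14]. Speed limits (rad/s): [2.57, 2.57, 3.14, 3.14, 3.14, 3.14].

### API

Orientations are given as a unit quaternion [w, x, y, z].
In Python, from workcell import sensors, imaging, workorder, env gives the robot as it stands.
- The arm moves only by the shell command python3 -m handwheel 'ROWS' [FORCE]. ROWS is JSON, a list of rows, each a list of 5 numbers: the shift along the tool's x, y, z in mm, then the turn about the tool's z in rad, then the opening, from 0 (shut) to 1 (fully open). A call has 1 to 8 rows; each row is the pose to reach, as a shift and turn from the pose commanded when the call began, along the tool's axes at that moment; what a row does not reach only later rows make up. A row lasts 1/10 s, in which the tool goes at most 50 mm and 8.59 degrees, less where a joint would pass 70% of its speed; a pose out of reach is approached as far as the arm can. A call with a gripper value outside its range is refused whole. The fingers move at their own pace and stop on an object; FORCE is the grip in N (left out, the last holds). Time passes only in rows, so rows that repeat a pose let the fingers close. It gives the time, the measured TCP pose, the force, the opening and the grip force at its end, in the units of the state.
- sensors.get_state(): the state, without advancing time (a new reading comes with each control period).
- imaging.read_camera(name): name is "side" or "top" or "wrist"; returns a dict with "color" (400x640x3 uint8, blue, green, red), "z_map" (400x640 float32, m along the optical axis (not along the pixel's ray), 0 where there is no reading), "fx", "fy", "cx", "cy" (pixels), "xyz" and "rotation" of the camera in the world. Camera axes: x right, y down, z forward; pixel columns grow to the right and rows downward; lengths in m; the calibration is good to about 2 mm. A picture is of the moment at which its call begins.
- workorder.hand_in(): hands the job in; it is judged then, once.
The state is a dict: "clock": time; "joint_pos": joint angles; "qvel": joint speeds; "tau": joint torques, N m; "tcp_pos": TCP position; "orientation": TCP orientation; "wrist_force": force on the tool from outside, world axes, zero at the start; "ft_torque": the same for the moment, N m; "finger_gap": finger opening in m; "grip_force": force on a finger pad.
Only numpy, scipy, OpenCV 4.12 (cv2) and the standard library are available. Lean on these libraries where they do the work, as an engineer would, in place of code of your own. Each camera call takes 0.05 s, during which the arm holds its last target. There are 200 camera calls.

## Working session

There is one attempt and no reset: what is moved stays moved. The work goes in short steps, Python scripts to look and compute and a shell command to move; the robot and the scene stay as the last step left them, time stands still between calls to the robot, and variables do not carry over. Pictures are saved under pics/ and viewed, at most 10 in all, crops included, and the job is handed in when it is done.

```bash
mkdir -p pics && python3 - <<'E'
from workcell import sensors, imaging
import cv2,numpy as np
for n in ("top","side"):
    c=imaging.read_camera(n); cv2.imwrite(f"pics/{n}0.png",c["color"]); np.savez(f"{n}0.npz",**c)
    print(n,c["fx"],c["xyz"],np.round(c["rotation"],3).tolist())
s=sensors.get_state(); print(s["clock"],s["tcp_pos"],s["orientation"],s["finger_gap"])
E
```

```text
top 419.71325424478863 [0.40318067 0.00158912 1.32751641] [-0.047, 0.706, -0.704, 0.054]
side 424.43855293454294 [-0.02217531 -0.84067637  0.68784002] [-0.478, 0.828, -0.256, 0.143]
0.1 [0.23676273 0.5235129  0.23052858] [-2.70925485e-04  2.10834112e-01  9.77521539e-01 -7.38005968e-04] 0.08554123175393373
```

View pics/top0.png

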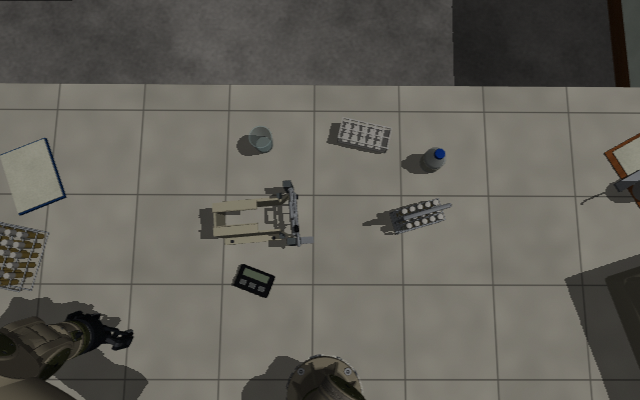

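View pics/side0.png

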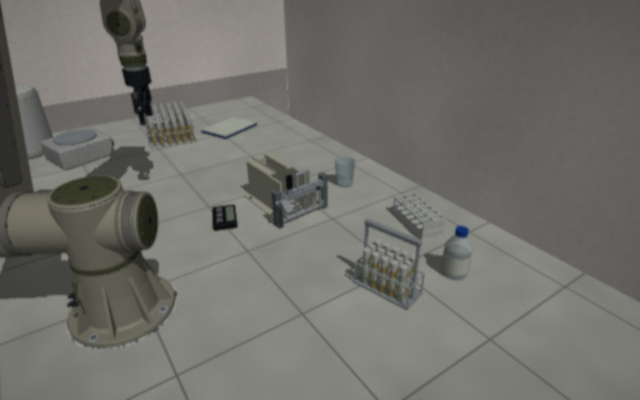

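Top: bay with gate line near column 290, hinge post near (288,186), latch post near (297,240), lane running left. The rack is at (418,215), its handle running (365,222)–(450,207), the bottle at (434,158) and the timer at (254,281).

```bash
cat > h.py <<'E'
import numpy as np, cv2
from scipy.spatial.transform import Rotation as R
def cloud(c):
    z=c["z_map"]; v,u=np.indices(z.shape)
    P=np.stack([(u-c["cx"])/c["fx"]*z,(v-c["cy"])/c["fy"]*z,z],-1)
    q=np.asarray(c["rotation"]); M=R.from_quat(q,scalar_first=True).as_matrix() if q.size==4 else q
    W=P@M.T+np.asarray(c["xyz"]); W[z==0]=np.nan; return W
E
python3 - <<'E'
from h import *
c=np.load("top0.npz"); W=cloud(c)
print("bench z",np.nanmedian(W[300:340,100:230,2]),np.nanmedian(W[230:270,330:380,2]))
def rect(n,m):
    p=W[m][:,:2].astype(np.float32); print(n,len(p),cv2.minAreaRect(p*1000),np.round(np.median(W[m][:,2]),3))
v,u=np.indices(W.shape[:2]); z=W[...,2]
box=lambda a,b,d,e:(u>=a)&(u<b)&(v>=d)&(v<e)
rect("handle",box(380,460,190,240)&(z>.15)&(z<.18))
rect("hood/walls",box(195,300,180,250)&(z>.112)&(z<.14))
rect("hood",box(195,300,180,250)&(z>.121)&(z<.131))
rect("caps",box(380,460,190,240)&(z>.09)&(z<.115))
for n,b,l,h in(("bottle",(415,455,140,180),.1,.14),("beaker",(240,280,120,160),.07,.1),("empty",(330,400,110,160),.045,.065),("timer",(225,280,255,305),.015,.03)): rect(n,box(*b)&(z>l)&(z<h))
# height map for bay
import sys
for r in range(178,250,2): print(r,' '.join('%4d'%(1000*x) if x==x else '  --' for x in z[r,262:320:2]))
E
```

```text
bench z 0.0010379785528507046 0.0008824383395329427
handle 222 ((532.0686645507812, -283.81011962890625), (12.01000690460205, 140.78103637695312), 16.264217376708984) 0.167
hood/walls 1140 ((515.4299926757812, 205.34307861328125), (187.37103271484375, 244.7615203857422), 11.049030303955078) 0.122
hood 719 ((535.5882568359375, 207.5172576904297), (168.85037231445312, 232.4407958984375), 2.6872010231018066) 0.124
caps 355 ((530.0853271484375, -278.3388977050781), (60.19178009033203, 125.8261947631836), 16.22389793395996) 0.104
bottle 154 ((704.6067504882812, -335.6432800292969), (39.59907150268555, 34.9432258605957), 78.60014343261719) 0.127
beaker 177 ((766.1698608398438, 198.23390197753906), (70.3443374633789, 69.12633514404297), 88.95775604248047) 0.088
empty 478 ((792.18359375, -123.48082733154297), (160.07382202148438, 73.31964874267578), 77.41529083251953) 0.056
timer 824 ((333.8606262207031, 216.91116333007812), (110.30414581298828, 70.29891204833984), 69.45452117919922) 0.023
178    0    1   -1    0   -2    2    3    4   -5    1   -1    0    2    4    4    2    0    0    1    3
[... 4560 characters left out ...]
   3    1    2    3   -2  115   --  117  114   85   97   83  103   99  100   92   90   79    0    0    3
242    3   -2    0   -2   -1   -2   -1   -3    0    3    2    0    2  112  115  116  117   82   95   88  102  101   92   87   90   81    0    1    5
244    2   -1    1    4    0    1    2    1    0    1    3    3    1  118  116  115  105   85   96   -3    0    0    2    1    0    0    0    0    0
246    0    2    1    2   -1    1    2    1    1   -1    2    0    0   -1    0   -4   -3    1   94    4    4    1    3    0   -3    0    1    0    1
248    4    0    5    0    8    0    0    1   -5   -2    2    7    1    2    5    1    0    5    2    2    4    2    2    1    4   -1    3   -1    0
```

```bash
python3 - <<'E'
import cv2
a=cv2.imread("pics/top0.png"); b=cv2.imread("pics/side0.png")
x=cv2.resize(a[175:255,195:315],None,fx=6,fy=6,interpolation=cv2.INTER_CUBIC)[:, :]
cv2.imwrite("pics/c1.png",x)
E
```

```text
(no output)
```

View pics/c1.png

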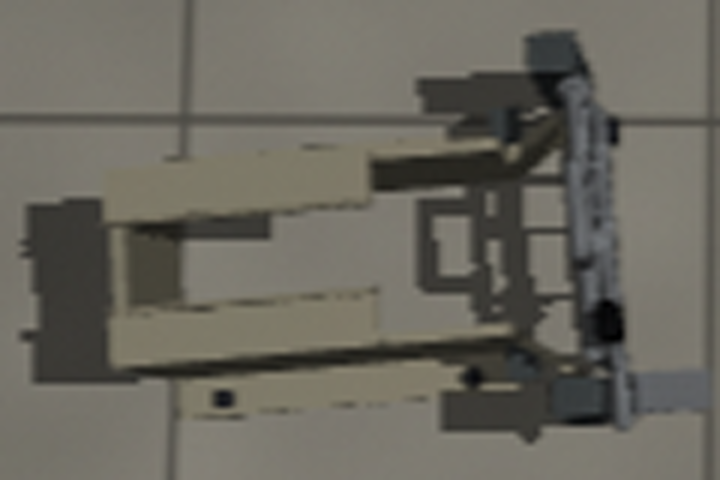

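```bash
python3 - <<'E'
from h import *
c=np.load("top0.npz"); W=cloud(c); z=W[...,2]; v,u=np.indices(z.shape)
box=lambda a,b,d,e:(u>=a)&(u<b)&(v>=d)&(v<e)
def rect(n,m):
    p=W[m][:,:2].astype(np.float32)*1000; r=cv2.minAreaRect(p); print(n,len(p),np.round(r[0],1),np.round(r[1],1),round(r[2],2),'med',np.round(np.median(p,0),1),'mid',np.round((p.min(0)+p.max(0))/2,1)); return np.array(r[0])
h=rect("hinge post",box(278,294,176,188)&(z>.108)&(z<.124))
l=rect("latch post",box(286,297,236,248)&(z>.108)&(z<.124))
g=rect("hood L+R",box(195,262,185,250)&(z>.119)&(z<.133))
t=rect("tab",box(290,302,222,234)&(z>.155)&(z<.175))
gh=rect("gatehandle",box(284,296,199,222)&(z>.145)&(z<.165))
x=(h-l)/np.linalg.norm(h-l); print("span",np.linalg.norm(h-l),"yaw deg",np.degrees(np.arctan2(x[1],x[0])))
O=l+x*80; y=np.array([-x[1],x[0]]); print("O",O)
for n,p in(("tab",t),("gh",gh),("hood",g)): print(n,(p-O)@x,(p-O)@y)
E
```

```text
hinge post 59 [618.8 113.1] [19.9 23.8] 6.59 med [619.1 113.4] mid [618.4 113.4]
latch post 55 [451.8  97.9] [20.2 20.7] 1.42 med [450.4  96.4] mid [451.9  97.9]
hood L+R 867 [517.7 252.2] [ 96.6 143.2] 4.79 med [500.8 259.4] mid [516.2 255.2]
tab 28 [484.7  80.6] [16.8  8.4] 0.37 med [484.4  80.5] mid [484.7  80.6]
gatehandle 60 [537.3  96.9] [48.3  9.7] 5.74 med [535.7  97.1] mid [537.4  97.4]
span 167.6616892242981 yaw deg 5.198892089226207
O [531.50936254 105.14667174]
tab -48.86574882114136 -20.15811847847302
gh 5.012585110784794 -8.715606104270949
hood -0.40025088340588866 147.73836697385516
```

```bash
cat > go.py <<'E'
# go.py x y z closing_dir_deg : prints shift (mm, tool axes) and turn from the present pose
import sys; from h import *; from workcell import sensors
s=sensors.get_state(); M=R.from_quat(s["orientation"],scalar_first=True).as_matrix()
t=list(map(float,sys.argv[1:5])); d=M.T@(np.array(t[:3])/1000-s["tcp_pos"])*1000
a=np.degrees(np.arctan2(M[1,1],M[0,1])); k=(a-t[3]+90)%180-90
print("shift",np.round(d,1),"turn",round(np.radians(k),3),"closing dir",round(a,2),"pos",np.round(s["tcp_pos"],4),"j",np.round(s["joint_pos"],2),"t",s["clock"],"F",np.round(s["wrist_force"],1))
E
python3 go.py 485 80 200 95.2; python3 -m handwheel '[[-408,-301,25,-0.515,0.6],[-408,-301,25,-0.515,0.6],[-408,-301,25,-0.515,0.6],[-408,-301,25,-0.515,0.6],[-408,-301,25,-0.515,0.6],[-408,-301,25,-0.515,0.6],[-408,-301,25,-0.515,0.6],[-408,-301,25,-0.515,0.6]]' 40; python3 go.py 485 80 200 95.2
```

```text
shift [-409.  -301.7   30.9] turn -0.516 closing dir 65.66 pos [0.2368 0.5235 0.2305] j [ 1.01  0.31  0.05  1.3  -0.    1.43] t 0.1 F [-0.5  0.3  0.3]
clock: 0.9
tcp_pos: [0.4274, 0.183, 0.2119]
orientation: [-0.0, -0.045, 0.999, 0.0]
wrist_force: [0.5, 0.6, -0.3]
finger_gap: 0.0513
grip_force: 0.0
shift [ -48.1 -107.8   11.9] turn -0.0 closing dir 95.18 pos [0.4274 0.183  0.2119] j [ 0.23  0.11 -0.26  1.2   0.    0.14] t 0.9 F [ 0.5  0.6 -0.3]
```

```bash
python3 -m handwheel '[[-48,-108,2,0,0.6],[-48,-108,2,0,0.6],[-48,-108,2,0,0.6],[-48,-108,2,0,0.6],[-48,-108,2,0,0.6]]'; python3 go.py 485 80 123 95.2; python3 - <<'E'
from h import *; from workcell import imaging
c=imaging.read_camera("wrist"); cv2.imwrite("pics/w1.png",c["color"]); np.savez("w1.npz",**c)
W=cloud(c);z=W[...,2]
print(c["xyz"])
m=(z>.150)&(z<.175)&(abs(W[...,0]-.485)<.025)&(abs(W[...,1]-.08)<.03)
p=W[m][:,:2].astype(np.float32)*1000; print(len(p), cv2.minAreaRect(p) if len(p) else 0)
E
```

```text
clock: 1.4
tcp_pos: [0.484, 0.0816, 0.2097]
orientation: [-0.001, -0.045, 0.999, 0.0]
wrist_force: [-1.1, -0.8, -0.5]
finger_gap: 0.051
grip_force: 0.0
shift [-1.  -1.7 86.7] turn -0.002 closing dir 95.1 pos [0.484  0.0816 0.2097] j [ 0.    0.16 -0.21  1.21  0.   -0.09] t 1.4 F [-1.1 -0.8 -0.5]
[0.39998389 0.07281964 0.3515072 ]
576 ((484.6695251464844, 79.25565338134766), (17.136812210083008, 11.427971839904785), 4.772475719451904)
```

View pics/w1.png

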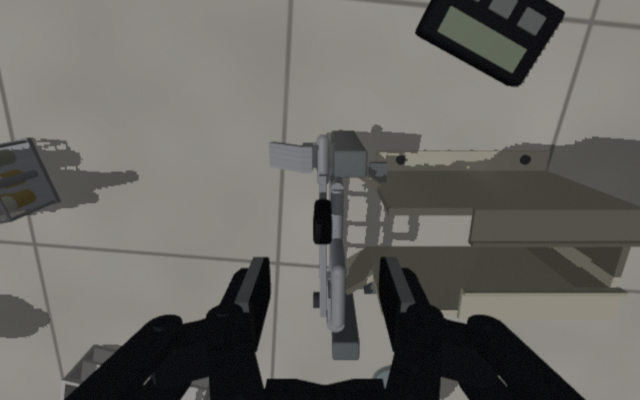

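The wrist view shows the black tab at (322,222), between bar and gate handle, fingers either side. Measured centre (484.7, 79.3) mm and 17 x 11 mm, as it should be. Descend and pinch.

```bash
python3 -m handwheel '[[-1,-2,45,0,0.6],[-1,-2,86,0,0.6],[-1,-2,86,0,0.6],[-1,-2,86,0,0],[-1,-2,86,0,0],[-1,-2,86,0,0],[-1,-2,86,0,0],[-1,-2,86,0,0]]' 40; python3 go.py 484.7 79.3 123 95.2
```

```text
clock: 2.25
tcp_pos: [0.4874, 0.0801, 0.1266]
orientation: [0.002, -0.045, 0.999, 0.0]
wrist_force: [-0.8, 1.1, 6.7]
finger_gap: 0.0116
grip_force: 44.1
shift [ 2.8 -0.5  3.5] turn -0.0 closing dir 95.2 pos [0.4874 0.0801 0.1266] j [-0.    0.21 -0.35  1.    0.   -0.09] t 2.25 F [-0.8  1.1  6.7]
```

```bash
python3 -m handwheel '[[-2.6,0,-5,0,0],[-5.5,0,-9.5,0,0],[-8.6,0,-14,0,0],[-12,0,-19,0,0],[-12,0,-19,0,0],[-12,0,-19,0,0],[-12,0,-19,0,0]]'; python3 go.py 496.5 80 142 95.2;  python3 - <<'E'
from h import *; from workcell import imaging
c=imaging.read_camera("wrist"); cv2.imwrite("pics/w2.png",c["color"][100:400])
E
```

```text
clock: 2.95
tcp_pos: [0.4981, 0.0809, 0.1434]
orientation: [0.0, -0.045, 0.999, 0.0]
wrist_force: [3.1, 2.0, -4.1]
finger_gap: 0.0114
grip_force: 41.3
shift [ 1.6 -0.8  1.4] turn -0.0 closing dir 95.17 pos [0.4981 0.0809 0.1434] j [ 0.    0.22 -0.3   1.05  0.   -0.09] t 2.95 F [ 3.1  2.  -4.1]
```

View pics/w2.png

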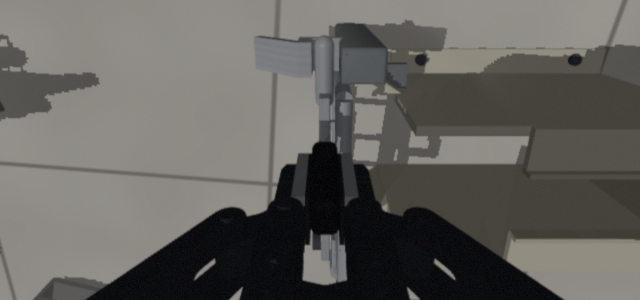

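```bash
python3 -m handwheel '[[-1.7,-10.3,0,-0.1,0],[-4.4,-20.4,0,-0.2,0],[-8,-30.2,0,-0.3,0],[-12.7,-39.6,0,-0.4,0],[-18.2,-48.5,0,-0.5,0],[-24.7,-56.7,0,-0.6,0],[-31.9,-64.3,0,-0.7,0],[-39.8,-71.1,0,-0.8,0]]'; python3 go.py 0 0 0 0
```

```text
clock: 3.8
tcp_pos: [0.5438, 0.0137, 0.1432]
orientation: [0.0, -0.432, 0.902, 0.0]
wrist_force: [2.3, 4.8, -4.9]
finger_gap: 0.0118
grip_force: 41.3
shift [351.4 415.3 143.2] turn -0.677 closing dir 141.22 pos [0.5438 0.0137 0.1432] j [-0.12  0.3  -0.2   1.08  0.   -1.02] t 3.8 F [ 2.3  4.8 -4.9]
```

```bash
python3 -m handwheel '[[-1.7,-10.3,0,-0.1,0],[-4.4,-20.4,0,-0.2,0],[-8,-30.2,0,-0.3,0],[-12.7,-39.6,0,-0.4,0],[-18.2,-48.5,0,-0.5,0],[-24.7,-56.7,0,-0.6,0],[-31.9,-64.3,0,-0.7,0],[-39.8,-71.1,0,-0.8,0]]'; python3 -m handwheel '[[0,0,0,0,0],[0,0,10,0,0],[2,0,16,0,0],[6,0,16,0,0],[6,0,16,0,0],[6,0,16,0,0.5],[6,0,16,0,0.5],[6,0,16,0,0.5]]'; python3 go.py 0 0 0 0
```

```text
clock: 4.6
tcp_pos: [0.624, -0.0003, 0.1433]
orientation: [0.0, 0.749, -0.662, -0.0]
wrist_force: [-0.2, 1.8, -2.9]
finger_gap: 0.0116
grip_force: 41.6
clock: 5.4
tcp_pos: [0.6243, -0.0059, 0.127]
orientation: [0.0, 0.748, -0.664, -0.0]
wrist_force: [0.1, 0.2, 0.5]
finger_gap: 0.0426
grip_force: 0.0
shift [-79.9 619.1 127.4] turn 0.119 closing dir -173.18 pos [ 0.6243 -0.0059  0.127 ] j [-0.14  0.45 -0.    1.11  0.   -1.83] t 5.4 F [0.1 0.2 0.5]
```

```bash
python3 -m handwheel '[[0,0,-50,0,0.5],[0,0,-90,0,0.5],[0,0,-90,0,0.5],[0,0,-90,0,0.5]]'; python3 go.py 532 -284 217 16.26
```

```text
clock: 5.8
tcp_pos: [0.6254, -0.006, 0.2182]
orientation: [-0.001, 0.748, -0.664, 0.001]
wrist_force: [-0.6, 0.9, -0.2]
finger_gap: 0.0427
grip_force: 0.0
shift [264.9 125.8   1. ] turn -0.164 closing dir -173.16 pos [ 0.6254 -0.006   0.2182] j [-0.14  0.41  0.16  1.31  0.   -1.83] t 5.8 F [-0.6  0.9 -0.2]
```

```bash
python3 -m handwheel '[[265,126,0,-0.164,0.6],[265,126,0,-0.164,0.6],[265,126,0,-0.164,0.6],[265,126,0,-0.164,0.6],[265,126,0,-0.164,0.6],[265,126,0,-0.164,0.6],[265,126,0,-0.164,0.6],[265,126,0,-0.164,0.6]]'; python3 go.py 532 -284 141 16.26; python3 - <<'E'
from h import *; from workcell import imaging
c=imaging.read_camera("wrist"); cv2.imwrite("pics/w3.png",c["color"])
W=cloud(c);z=W[...,2]
m=(z>.155)&(z<.18)&(abs(W[...,0]-.532)<.06)&(abs(W[...,1]+.284)<.1)
p=W[m][:,:2].astype(np.float32)*1000; print(len(p), cv2.minAreaRect(p) if len(p) else 0)
t=imaging.read_camera("top"); np.savez("top1.npz",**t); W=cloud(t);z=W[...,2]
m=(z>.145)&(z<.165)&(W[...,0]>.56)&(W[...,0]<.66)&(W[...,1]>-.03)&(W[...,1]<.11)
p=W[m][:,:2].astype(np.float32)*1000; print("gate handle+tab",len(p), cv2.minAreaRect(p) if len(p) else 0)
cv2.imwrite("pics/t1.png",t["color"])
E
```

```text
clock: 6.6
tcp_pos: [0.5299, -0.2846, 0.2151]
orientation: [-0.0, 0.799, -0.601, -0.002]
wrist_force: [-0.1, -0.1, -0.6]
finger_gap: 0.0513
grip_force: 0.0
shift [ 0.2 -2.3 74.1] turn -0.003 closing dir -163.92 pos [ 0.5299 -0.2846  0.2151] j [-0.63  0.37  0.09  1.29  0.   -2.48] t 6.6 F [-0.1 -0.1 -0.6]
4113 ((533.7157592773438, -287.3201904296875), (11.653468132019043, 141.05722045898438), 16.285175323486328)
gate handle+tab 84 ((612.1526489257812, 22.851383209228516), (15.241789817810059, 85.6291275024414), 17.941486358642578)
```

View pics/w3.png

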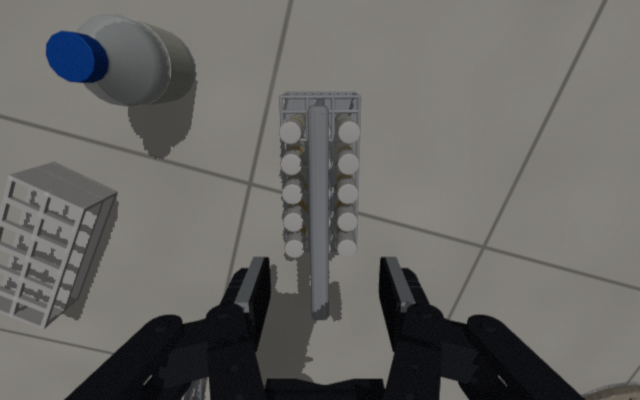

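Handle lies centred between the fingers, (320,108)–(320,318), along tool x. Descend, grip firmly and lift.

```bash
python3 -m handwheel '[[2,-2.6,40,0,0.6],[2,-2.6,74,0,0.6],[2,-2.6,74,0,0.6],[2,-2.6,74,0,0],[2,-2.6,74,0,0],[2,-2.6,74,0,0],[2,-2.6,74,0,0],[2,-2.6,74,0,0]]' 100;python3 -m handwheel '[[0,0,-15,0,0],[0,0,-30,0,0],[0,0,-30,0,0]]'; python3 go.py 532.3 -70 171 5.2
```

```text
clock: 7.5
tcp_pos: [0.5348, -0.2861, 0.1456]
orientation: [0.0, 0.8, -0.6, 0.001]
wrist_force: [-2.5, 0.4, 6.4]
finger_gap: 0.0095
grip_force: 99.1
clock: 7.8
tcp_pos: [0.5352, -0.2861, 0.175]
orientation: [-0.0, 0.8, -0.6, 0.002]
wrist_force: [0.4, 0.0, -5.5]
finger_gap: 0.0097
grip_force: 98.3
shift [-208.3  -57.6    3.7] turn 0.193 closing dir -163.77 pos [ 0.5352 -0.2861  0.175 ] j [-0.62  0.39  0.02  1.2   0.   -2.48] t 7.8 F [ 0.4  0.  -5.5]
```

```bash
python3 go.py 545.9 -53.2 155 5.2; python3 -m handwheel '[[-50,0,0,0.05,0],[-100,-20,0,0.1,0],[-150,-50,0,0.15,0],[-221,-76,0,0.193,0],[-221,-76,0,0.193,0],[-221,-76,0,0.193,0],[-221,-76,15,0.193,0],[-221,-76,15,0.193,0]]'; python3 go.py 545.9 -53.2 152 5.2
```

```text
shift [-220.7  -75.4   19.7] turn 0.193 closing dir -163.77 pos [ 0.5352 -0.2861  0.175 ] j [-0.62  0.39  0.02  1.2   0.   -2.48] t 7.8 F [ 0.4  0.  -5.5]
clock: 8.6
tcp_pos: [0.5438, -0.0512, 0.1557]
orientation: [0.001, 0.739, -0.674, -0.002]
wrist_force: [-0.6, -0.2, -6.7]
finger_gap: 0.0103
grip_force: 98.1
shift [ 2.2 -2.   3.7] turn 0.001 closing dir -174.76 pos [ 0.5438 -0.0512  0.1557] j [-0.24  0.3  -0.17  1.11  0.   -1.9 ] t 8.6 F [-0.6 -0.2 -6.7]
```

```bash
python3 - <<'E'
from h import *; from workcell import imaging
c=imaging.read_camera("top"); W=cloud(c); z=W[...,2]*1000
O=np.array([532.3,96.2]); a=np.radians(5.2); ex=np.array([np.cos(a),np.sin(a)]); ey=np.array([-ex[1],ex[0]])
B=W[...,:2]*1000-O; X=B@ex; Y=B@ey
for y in range(60,240,20):
    for lo in (108,):
        m=(abs(Y-y)<8)&(z>lo)&(z<135)&(abs(X)<60)
        xs=X[m]; 
        n,p=xs[xs<0],xs[xs>0]
        print(y,"neg",np.round([n.min(),n.max()],1) if len(n) else 0,"pos",np.round([p.min(),p.max()],1) if len(p) else 0)
m=(z>112)&(z<135)&(abs(X)<15)&(Y>150)&(Y<260); print("backstop y",Y[m].min() if m.any() else 0,Y[m].max() if m.any() else 0)
m=(z>155)&(z<190)&(abs(X)<14)&(Y<-40)&(Y>-240)
p=np.stack([X[m],Y[m]],1).astype(np.float32); print("handle",len(p),cv2.minAreaRect(p),np.median(z[m]))
c=imaging.read_camera("wrist"); cv2.imwrite("pics/w4.png",c["color"])
W=cloud(c); z=W[...,2]*1000; B=W[...,:2]*1000-O; X=B@ex; Y=B@ey
m=(z>160)&(z<190)&(abs(X)<14)&(Y<-40)&(Y>-260)
p=np.stack([X[m],Y[m]],1).astype(np.float32); print("handle w",len(p),cv2.minAreaRect(p),np.median(z[m]))
E
```

```text
60 neg [-48.3 -42. ] pos [41.6 48.3]
80 neg [-48.3 -43.4] pos [41.7 46.9]
100 neg [-48.4 -22. ] pos [21.4 47.6]
120 neg [-48.2 -20.1] pos [19.8 47.3]
140 neg [-48.1 -21.1] pos [19.5 47.4]
160 neg [-48.2 -20.3] pos [20.1 47.8]
180 neg [-48.  -20.4] pos [19.6 46.6]
200 neg [-48.2 -21.5] pos [20.3 47.9]
220 neg [-48.   -2.1] pos [ 0.1 47.1]
backstop y 219.4189945931513 226.0514005810906
handle 5 ((-2.7388339042663574, -77.9002685546875), (0.08381734788417816, 10.643818855285645), 84.73245239257812) 174.00604379562702
handle w 8922 ((0.036818504333496094, -159.24258422851562), (122.6972885131836, 27.334754943847656), 84.96705627441406) 177.6393121471014
```

View pics/w4.png

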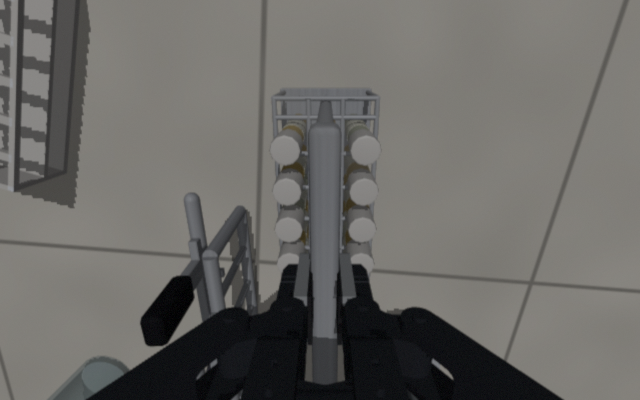

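Rack held straight (handle vertical at column 324), gate clear at left; bay frame checks out (slot ±20, back stop y=220). Lower to ~4 mm clearance and drive in.

```bash
python3 -m handwheel '[[0,-2,6,0,0],[-20,-2,6,0,0],[-45,-2,6,0,0],[-70,-2,6,0,0],[-90,-2,6,0,0],[-110,-2,6,0,0],[-120,-2,6,0,0],[-120,-2,6,0,0]]'; python3 go.py 519.2 240.6 150 5.2
```

```text
clock: 9.5
tcp_pos: [0.5367, 0.0685, 0.1522]
orientation: [-0.0, 0.739, -0.674, -0.0]
wrist_force: [-0.3, -0.3, -6.1]
finger_gap: 0.0101
grip_force: 98.2
shift [-173.     1.6    2.3] turn 0.001 closing dir -174.74 pos [0.5367 0.0685 0.1522] j [-0.02  0.28 -0.19  1.1   0.   -1.68] t 9.5 F [-0.3 -0.3 -6.1]
```

```bash
python3 -m handwheel '[[-15,1,2,0,0],[-30,1,2,0,0],[-48,1,2,0,0],[-66,1,2,0,0],[-84,1,2,0,0],[-102,1,2,0,0],[-120,1,2,0,0],[-120,1,2,0,0]]'; python3 go.py 519.2 240.6 150 5.2
```

```text
clock: 10.3
tcp_pos: [0.5243, 0.1898, 0.1501]
orientation: [-0.001, 0.739, -0.673, -0.001]
wrist_force: [0.3, 0.2, -6.1]
finger_gap: 0.0097
grip_force: 98.2
shift [-51.1   0.4   0.2] turn 0.002 closing dir -174.67 pos [0.5243 0.1898 0.1501] j [ 0.2   0.32 -0.15  1.1   0.   -1.46] t 10.3 F [ 0.3  0.2 -6.1]
```

No contact so far. Final stretch slowly.

```bash
python3 -m handwheel '[[-15,0,0,0,0],[-30,0,0,0,0],[-38,0,0,0,0],[-42,0,0,0,0],[-45,0,0,0,0],[-48,0,0,0,0],[-50,0,0,0,0],[-50,0,0,0,0]]'; python3 go.py 519.2 240.6 145.6 5.2
```

```text
clock: 11.1
tcp_pos: [0.5203, 0.2369, 0.1502]
orientation: [-0.0, 0.738, -0.674, -0.0]
wrist_force: [0.4, -0.4, -6.5]
finger_gap: 0.0097
grip_force: 98.1
shift [-3.8  0.7  4.6] turn -0.0 closing dir -174.83 pos [0.5203 0.2369 0.1502] j [ 0.29  0.34 -0.11  1.11  0.   -1.37] t 11.1 F [ 0.4 -0.4 -6.5]
```

```bash
python3 -m handwheel '[[-2,0,0,0,0],[-4,0,0,0,0],[-4,0,0,0,0],[-4,0,2,0,0],[-4,0,4,0,0],[-4,0,5,0,0],[-4,0,5,0,0]]'; python3 - <<'E'
from h import *; from workcell import imaging
O=np.array([532.3,96.2]); a=np.radians(5.2); ex=np.array([np.cos(a),np.sin(a)]); ey=np.array([-ex[1],ex[0]])
for n in("top","wrist"):
    c=imaging.read_camera(n); W=cloud(c); z=W[...,2]*1000; B=W[...,:2]*1000-O; X=B@ex; Y=B@ey
    m=(z>150)&(z<176)&(abs(X)<14)&(Y>40)&(Y<260)
    if m.any(): print(n,"handle y",np.percentile(Y[m],[0,1,50,99,100]).round(1),"x",np.percentile(X[m],[2,50,98]).round(1),np.median(z[m]),m.sum())
    m=(z>98)&(z<110)&(abs(X)<36)&(Y>40)&(Y<260)
    if m.any(): print(n,"caps y",np.percentile(Y[m],[0,1,50,99,100]).round(1),"x",np.percentile(X[m],[2,50,98]).round(1))
E
```

```text
clock: 11.8
tcp_pos: [0.521, 0.2399, 0.1481]
orientation: [-0.001, 0.738, -0.675, 0.002]
wrist_force: [-3.0, -6.2, 9.9]
finger_gap: 0.0099
grip_force: 100.6
top handle y [ 74.3  74.5 102.  136.  137.3] x [-8.3  0.   6.6] 170.91046027969048 101
top caps y [ 72.8  77.6 111.2 145.6 148.3] x [-27.5  -2.7  26.3]
wrist handle y [ 72.   72.6 124.6 190.5 194.6] x [-11.5   1.1  10.9] 169.06046056772783 8470
wrist caps y [ 71.   84.3 101.3 161.7 163.1] x [-26.8 -13.7  28.7]
```

```bash
python3 -m handwheel '[[0,0,0,0,0.4],[0,0,0,0,0.4],[0,0,0,0,0.4],[0,0,-40,0,0.4],[0,0,-80,0,0.4],[0,0,-80,0,0.4]]'; python3 - <<'E'
from h import *; from workcell import imaging
O=np.array([532.3,96.2]); a=np.radians(5.2); ex=np.array([np.cos(a),np.sin(a)]); ey=np.array([-ex[1],ex[0]])
for n in("top","wrist"):
    c=imaging.read_camera(n); W=cloud(c); z=W[...,2]*1000; B=W[...,:2]*1000-O; X=B@ex; Y=B@ey
    m=(z>150)&(z<176)&(abs(X)<14)&(Y>40)&(Y<240)
    if m.any(): print(n,"handle y",np.percentile(Y[m],[0,1,50,99,100]).round(1),"x",np.percentile(X[m],[2,50,98]).round(1),np.median(z[m]),m.sum())
    m=(z>140)&(z<175)&(X>20)&(X<120)&(Y>-160)&(Y<0)
    if m.any(): p=np.stack([X[m],Y[m]],1); print(n,"gate top pts",np.median(p,0),cv2.fitLine(p.astype(np.float32),1,0,.01,.01).ravel())
    cv2.imwrite(f"pics/{n}5.png",c["color"])
E
python3 go.py 0 0 0 0
```

```text
clock: 12.5
tcp_pos: [0.5228, 0.2419, 0.231]
orientation: [-0.004, 0.738, -0.674, 0.002]
wrist_force: [1.6, -0.2, -0.4]
finger_gap: 0.0346
grip_force: 0.0
top handle y [ 69.2  69.4 110.5 155.4 155.7] x [-5.9 -0.5  5.7] 167.04432888511778 144
top gate top pts [ 71.02554876 -75.02395005] [  0.18081494  -0.9835171   70.720535   -69.92367   ]
wrist handle y [ 66.2  67.2 125.3 204.5 207.3] x [-5.4  0.4  6. ] 165.73035602415243 3815
shift [193.3 541.1 224.5] turn 0.091 closing dir -174.81 pos [0.5208 0.2413 0.2262] j [ 0.29  0.31  0.03  1.29  0.   -1.37] t 12.6 F [ 0.  -0.3 -0.4]
```

View pics/wrist5.png

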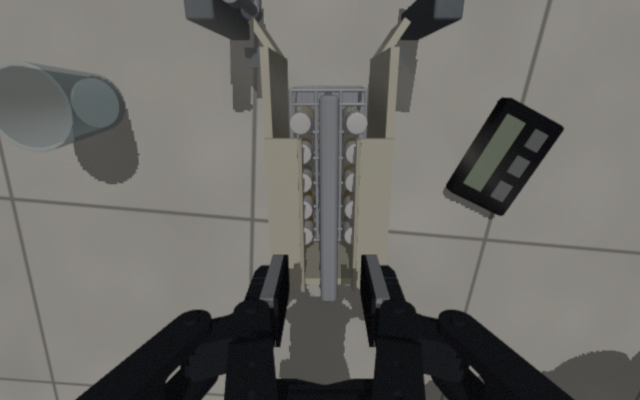

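The rack is in the lane, handle centred in the slot, but settled back a little on release (centre y ≈ 137–140). Regrasp it flat on the bench and push home.

```bash
python3 -m handwheel '[[0,0,40,0,0.4],[0,0,80,0,0.4],[0,0,80,0,0.4],[0,0,80,0,0],[0,0,80,0,0],[0,0,80,0,0],[0,0,80,0,0]]' 60;  python3 -m handwheel '[[-2,0,0,0,0],[-4,0,0,0,0],[-5,0,0,0,0],[-5,0,0,0,0]]'
```

```text
clock: 13.3
tcp_pos: [0.5205, 0.2412, 0.1461]
orientation: [-0.001, 0.738, -0.674, 0.0]
wrist_force: [1.1, 1.6, -3.4]
finger_gap: 0.0103
grip_force: 62.1
clock: 13.7
tcp_pos: [0.52, 0.2458, 0.1461]
orientation: [-0.0, 0.738, -0.674, 0.001]
wrist_force: [-0.5, -3.1, 3.5]
finger_gap: 0.0105
grip_force: 63.0
```

```bash
python3 -m handwheel '[[-1,0,0,0,0],[-2,0,0,0,0],[-2,0,0,0,0],[-2,0,0,0,0]]'; python3 -m handwheel '[[-1,0,0,0,0],[-2,0,0,0,0],[-2,0,0,0,0],[-2,0,0,0,0]]'
```

```text
clock: 14.1
tcp_pos: [0.52, 0.2469, 0.1465]
orientation: [-0.0, 0.738, -0.675, 0.001]
wrist_force: [-0.7, -6.1, 7.3]
finger_gap: 0.0109
grip_force: 63.5
clock: 14.5
tcp_pos: [0.52, 0.2486, 0.1467]
orientation: [-0.0, 0.738, -0.675, 0.002]
wrist_force: [-0.3, -7.2, 7.9]
finger_gap: 0.0105
grip_force: 63.6
```

```bash
python3 -m handwheel '[[0,0,0,0,0.4],[0,0,0,0,0.4],[0,0,0,0,0.4],[0,0,-40,0,0.4],[0,0,-80,0,0.4],[0,0,-80,0,0.4]]'; python3 - <<'E'
from h import *; from workcell import imaging
O=np.array([532.3,96.2]); a=np.radians(5.2); ex=np.array([np.cos(a),np.sin(a)]); ey=np.array([-ex[1],ex[0]])
for n in("top","wrist"):
    c=imaging.read_camera(n); W=cloud(c); z=W[...,2]*1000; B=W[...,:2]*1000-O; X=B@ex; Y=B@ey
    m=(z>150)&(z<176)&(abs(X)<14)&(Y>40)&(Y<240)
    print(n,"handle y",np.percentile(Y[m],[0,1,50,99,100]).round(1),"x",np.percentile(X[m],[2,50,98]).round(1))
    m=(z>112)&(z<135)&(abs(X)<15)&(Y>150)&(Y<260); print("backstop y",np.percentile(Y[m],[1,99]) if m.any() else 0)
    for y0 in(70,110,150,190):
        m=(z>150)&(z<176)&(abs(X)<4)&(abs(Y-y0)<8); print("  z at",y0,np.median(z[m]).round(1) if m.any() else None)
E
```

```text
clock: 15.1
tcp_pos: [0.5218, 0.2512, 0.2309]
orientation: [-0.004, 0.739, -0.674, 0.002]
wrist_force: [1.4, -0.1, -0.1]
finger_gap: 0.0341
grip_force: 0.0
top handle y [ 74.7  75.1 119.6 166.4 167.1] x [-5.2 -0.1  6.5]
backstop y [224.00714505 224.02904313]
  z at 70 168.0
  z at 110 168.2
  z at 150 169.1
  z at 190 None
wrist handle y [ 72.1  73.2 131.8 210.4 213.5] x [-4.8  1.   6.6]
backstop y [217.42539891 224.34948344]
  z at 70 165.6
  z at 110 166.0
  z at 150 165.9
  z at 190 166.0
```

Rack is home and level (centre ≈ 145 mm). Now locate the gate handle.

```bash
python3 -m handwheel '[[0,0,-10,0,0.6],[100,-80,-10,0,0.6],[100,-80,-10,0,0.6],[130,-80,-10,0,0.6],[130,-80,-10,0,0.6]]'; python3 - <<'E'
from h import *; from workcell import imaging
O=np.array([532.3,96.2]); a=np.radians(5.2); ex=np.array([np.cos(a),np.sin(a)]); ey=np.array([-ex[1],ex[0]])
for n in("top","wrist"):
    c=imaging.read_camera(n); W=cloud(c); z=W[...,2]*1000; B=W[...,:2]*1000-O; X=B@ex; Y=B@ey
    for k,(y0,y1,l,h) in dict(handle=(-90,-35,143,162),tab=(-140,-94,150,172)).items():
        m=(z>l)&(z<h)&(X>35)&(X<115)&(Y>y0)&(Y<y1)
        if m.sum()<5: print(n,k,m.sum()); continue
        p=np.stack([X[m],Y[m]],1).astype(np.float32); r=cv2.minAreaRect(p)
        print(n,k,len(p),np.round(r[0],1),np.round(r[1],1),round(r[2],1),"med",np.median(p,0),"z",np.median(z[m]).round(1),"world",(O+r[0][0]*ex+r[0][1]*ey).round(1))
E
python3 go.py 607.4 40.8 215 6.9
```

```text
clock: 15.7
tcp_pos: [0.6123, 0.1227, 0.2333]
orientation: [0.001, 0.736, -0.677, -0.0]
wrist_force: [-1.2, -0.4, -0.4]
finger_gap: 0.0508
grip_force: 0.0
top handle 62 [ 69.6 -62.1] [10.2 48.6] 1.7 med [ 68.768875 -61.169765] z 154.1 world [607.2  40.7]
top tab 29 [  80.9 -114.6] [14.1 11.6] 84.9 med [  80.39383 -113.706  ] z 162.3 world [623.2 -10.6]
wrist handle 1263 [ 70.2 -63.9] [10.  49.4] 0.8 med [ 70.24169 -65.15555] z 153.1 world [608.   38.9]
wrist tab 94 [  83. -109.] [ 2.4 11.1] 82.4 med [  82.74986 -108.60968] z 156.5 world [624.8  -4.8]
shift [84.6 10.3 18.7] turn -0.033 closing dir -175.0 pos [0.6104 0.126  0.2337] j [ 0.07  0.41  0.19  1.36  0.   -1.58] t 15.8 F [0.3 0.2 0.4]
```

```bash
python3 -m handwheel '[[50,8,10,-0.033,0.6],[85,10,18,-0.033,0.6],[85,10,18,-0.033,0.6],[85,10,18,-0.033,0.6],[85,10,60,-0.033,0.6],[85,10,102,-0.033,0.6],[85,10,102,-0.033,0.6],[85,10,102,-0.033,0.6]]'; python3 go.py 607.4 40.8 131 6.9; python3 -m handwheel '[[0,0,0,0,0],[0,0,0,0,0],[0,0,0,0,0],[0,0,0,0,0],[0,0,0,0,0]]' 40; python3 go.py 607.4 40.8 131 6.9
```

```text
clock: 16.6
tcp_pos: [0.6075, 0.0438, 0.1335]
orientation: [0.0, 0.75, -0.661, -0.001]
wrist_force: [0.7, 0.3, -0.1]
finger_gap: 0.0514
grip_force: 0.0
shift [3.  0.5 2.5] turn 0.005 closing dir -172.8 pos [0.6075 0.0438 0.1335] j [-0.06  0.42 -0.04  1.11  0.   -1.76] t 16.6 F [ 0.7  0.3 -0.1]
clock: 17.1
tcp_pos: [0.6091, 0.0421, 0.1354]
orientation: [-0.001, 0.749, -0.662, 0.001]
wrist_force: [-1.0, 1.0, 5.8]
finger_gap: 0.0083
grip_force: 39.0
shift [1.1 1.9 4.4] turn 0.003 closing dir -172.92 pos [0.6091 0.0421 0.1354] j [-0.06  0.42 -0.04  1.11  0.   -1.76] t 17.1 F [-1.   1.   5.8]
```

```bash
python3 -m handwheel '[[-0.3,6.1,0,0.1,0],[-1.2,12.1,0,0.2,0],[-2.7,18,0,0.3,0],[-4.8,23.8,0,0.4,0],[-7.5,29.2,0,0.5,0],[-10.7,34.4,0,0.6,0],[-14.3,39.3,0,0.7,0],[-18.5,43.8,0,0.8,0]]';  python3 -m handwheel '[[-0.3,6.1,0,0.1,0],[-1.2,12.1,0,0.2,0],[-2.7,18,0,0.3,0],[-4.8,23.8,0,0.4,0],[-7.5,29.2,0,0.5,0],[-9,31.9,0,0.55,0],[-9,31.9,0,0.55,0]]'; python3 go.py 538.3 96.8 135 95.2
```

```text
clock: 17.9
tcp_pos: [0.5635, 0.0544, 0.1354]
orientation: [0.001, -0.43, 0.903, -0.001]
wrist_force: [-0.1, -1.3, 5.6]
finger_gap: 0.0082
grip_force: 39.0
clock: 18.6
tcp_pos: [0.5439, 0.0815, 0.1354]
orientation: [0.001, -0.17, 0.985, -0.001]
wrist_force: [-2.7, -1.9, 7.8]
finger_gap: 0.0084
grip_force: 39.3
shift [ 0.2 16.3  0.3] turn 0.252 closing dir 109.63 pos [0.5439 0.0815 0.1354] j [ 0.    0.31 -0.2   1.06 -0.   -0.34] t 18.6 F [-2.7 -1.9  7.8]
```

```bash
python3 -m handwheel '[[0,3,0,0.05,0],[-0.3,6.1,0,0.1,0],[-0.7,9.1,0,0.15,0],[-1.2,12.1,0,0.2,0],[-1.9,15.1,0,0.25,0],[-2.1,16.3,0,0.26,0],[-2.1,16.3,0,0.26,0],[-2.1,16.3,0,0.26,0]]'; python3 go.py 538.3 96.8 135 95.2
python3 - <<'E'
from h import *; from workcell import imaging
c=imaging.read_camera("wrist"); W=cloud(c); z=W[...,2]*1000
O=np.array([532.3,96.2]); a=np.radians(5.2); ex=np.array([np.cos(a),np.sin(a)]); ey=np.array([-ex[1],ex[0]]); B=W[...,:2]*1000-O; X=B@ex; Y=B@ey
m=(z>148)&(z<190)&(abs(X+48)<25)&(abs(Y+11)<25); print("tab",m.sum(),np.median(X[m]),np.median(Y[m]),np.percentile(z[m],[50,90]))
m=(abs(X+80)<12)&(abs(Y+11)<4)&(z<130)&(z>70); print("nose z",m.sum(),np.percentile(z[m],[50,90]))
cv2.imwrite("pics/w6.png",c["color"])
E
```

```text
clock: 19.4
tcp_pos: [0.5406, 0.0964, 0.1354]
orientation: [0.001, -0.041, 0.999, -0.002]
wrist_force: [-2.6, -5.5, 7.4]
finger_gap: 0.0084
grip_force: 40.1
shift [2.3 0.6 0.4] turn -0.008 closing dir 94.75 pos [0.5406 0.0964 0.1354] j [ 0.03  0.31 -0.2   1.06 -0.   -0.05] t 19.4 F [-2.6 -5.5  7.4]
tab 1771 -49.73611022079632 -12.005692809889801 [161.46423426 162.51525799]
nose z 812 [93.41477112 94.57554604]
```

View pics/w6.png

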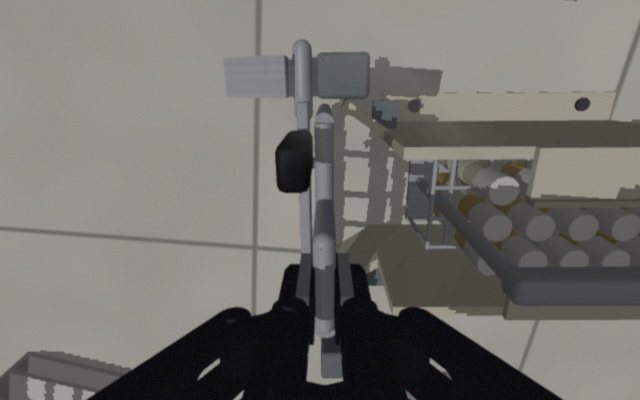

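The nose (302,60) lies between ramp and post, tab upright and down (top at 162 mm), so it is latched. Release and back away.

```bash
python3 -m handwheel '[[0,0,0,0,0.5],[0,0,0,0,0.5],[0,0,0,0,0.5],[0,0,-45,0,0.5],[0,0,-90,0,0.5],[0,0,-120,0,0.5],[0,0,-120,0,0.5],[0,0,-120,0,0.5]]'; python3 - <<'E'
from h import *; from workcell import imaging
O=np.array([532.3,96.2]); a=np.radians(5.2); ex=np.array([np.cos(a),np.sin(a)]); ey=np.array([-ex[1],ex[0]])
c=imaging.read_camera("wrist"); W=cloud(c); z=W[...,2]*1000; B=W[...,:2]*1000-O; X=B@ex; Y=B@ey
m=(z>150)&(z<176)&(abs(X)<14)&(Y>40)&(Y<240); print("rack handle y",np.percentile(Y[m],[0,1,99,100]).round(1))
m=(z>148)&(z<190)&(abs(X+48)<25)&(abs(Y+11)<25); print("tab",np.median(X[m]),np.median(Y[m]),np.percentile(z[m],[50,90]))
m=(abs(X+80)<12)&(abs(Y+11)<4)&(z<130)&(z>70); print("nose z",np.percentile(z[m],[50,90]))
m=(z>145)&(z<162)&(abs(X-6)<22)&(abs(Y)<15);p=np.stack([X[m],Y[m]],1).astype(np.float32);print("gate handle",cv2.minAreaRect(p))
E
```

```text
clock: 20.25
tcp_pos: [0.5401, 0.0982, 0.2536]
orientation: [0.001, -0.042, 0.999, 0.0]
wrist_force: [0.7, -0.3, -1.4]
finger_gap: 0.0425
grip_force: 0.0
rack handle y [ 72.2  72.9 210.9 214.5]
tab -49.0882768738206 -11.964025340953041 [161.48065864 162.58509417]
nose z [93.25377155 94.39277708]
gate handle ((5.993619918823242, -1.4207544326782227), (9.406508445739746, 43.927947998046875), 89.77174377441406)
```

```bash
python3 -c "
from workcell import workorder; print(workorder.hand_in())"
```

```text
the job is handed in; nothing more can be done
None
```

I handed the job in at about 20 s of the 72 s allowed; hand-in returned no verdict. My last measurements show the rack home (centre about y = 143–146 mm) and standing level, the gate shut and the latch bar down behind its catch; I did not re-measure the bystanders.

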